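# Load the centrifuge rotor in balance

### The arm

A 7-joint arm with a two-finger parallel gripper is mounted at the origin on a cart in front of the work surface, level with it; the furniture and walls round the work are solid. World frame = base frame: x ahead of the robot, y to its left, z up, the work surface at z = 0. Lengths are in m, angles in rad, forces in N, time in s.
With the tool pointing down it reaches from about 0.4 to 0.85 m from the base axis. Payload 4.5 kg.
Tool frame: the origin (TCP) lies midway between the tips of the shut fingers; the grasp point (between the pads) lies 19 mm behind it; z points along the fingers, y is the direction in which the jaws open and shut (so a half turn about z gives the same grasp; the last joint's range is limited). The gripper opens to 85 mm and grips with 20 to 120 N. Pads are 22 mm wide; open, the fingers measure 114 mm over their backs; the gripper's body (76 mm by 85 mm) begins 54 mm behind the grasp point. The pads swing forward as they close: fully open they stand 13 mm farther back than shut.
Start: joints at [-1.123, 0.689, -0.195, 1.565, 0.157, 0.902, -0.215], TCP at [0.251, 0.572, 0.231] pointing down, gripper open.
Joint ranges: [-3.01, 3.01], [-0.46, 2.08], [-1.47, 1.51], [0.13, 2.56], [-1, 4.14], [0.04, 2.09], [-2.66, 2.66]. Speed limits (rad/s): [2.57, 2.57, 3.14, 3.14, 3.14, 3.14, 3.14].

### API

Orientations are given as a unit quaternion [w, x, y, z].
In Python, from workcell import sensors, vision, r gives the robot as it stands.
- The arm moves only by the shell command python3 -m crank 'ROWS' [OPENING] [FORCE]. ROWS is text: rows parted by semicolons, each of 6 numbers parted by spaces: the shift along the world's x, y, z in m, then the turn, a rotation vector about the world's x, y, z in degrees. A call has 1 to 8 rows; each row is the pose to reach, as a shift and turn from the pose measured when the call began; what a row does not reach only later rows make up. A row lasts 1/8 s, in which the tool goes at most 62.5 mm and 10.7 degrees, less where a joint would pass 70% of its speed; a pose out of reach is approached as far as the arm can. A call with a gripper value outside its range is refused whole. OPENING is the closure, from 0 (fully open) to 1 (shut), set as the call begins (- or left out, the last holds). The fingers move at their own pace and stop on an object; FORCE is the grip in N (left out, the last holds). Time passes only in rows, so rows that repeat a pose let the fingers close. It gives the time, the measured TCP pose, the force and the opening at its end, in the units of the state.
- sensors.state(): the state, without advancing time (a new reading comes with each control period).
- vision.capture(name): name is "scene" or "top" or "wrist"; returns a dict with "pixels" (400x640x3 uint8, blue, green, red), "K" (3x3 intrinsics, pixels), "k1" (the pictures are not rectified: a ray, as slopes to the right and down, at radius r is drawn at 1 + k1 r^2 times it, then the intrinsics apply), "R" (3x3) and "t" (3): a world point X has camera coordinates R X + t. Camera axes: x right, y down, z forward; pixel columns grow to the right and rows downward; lengths in m; the calibration is good to about 2 mm. A picture is of the moment at which its call begins. There is no depth.
- r.sign_off(): hands the job in, once; it reports no verdict.
The state is a dict: "t": time; "joints": joint angles; "joint_vel": joint speeds; "effort": joint torques, N m; "tool_pos": TCP position; "ee_rot": TCP orientation; "ft_force": force on the tool from outside, world axes, zero at the start; "torque": the same for the moment, N m; "opening": opening from 0.0 (shut) to 1.0 (fully open).
Only numpy, scipy, OpenCV 4.12 (cv2) and the standard library are available. Lean on these libraries where they do the work, as an engineer would, in place of code of your own. Each camera call takes 0.05 s, during which the arm holds its last target. There are 200 camera calls.

### The job

Load the swing-out centrifuge rotor for a balanced run: put the two blue-capped and the two green-capped vials upright into its four buckets, each pushed home on the bucket floor, so that vials with the same cap colour sit opposite each other across the hub. Keep all the vials upright throughout, leave the white-capped and black-capped vials standing where they are, and let the loaded buckets hang straight.

Things in the scene. Friction and masses are not known exactly. Their poses are not given: they have to be found in the camera images.
- blue_vial_1: glass sample vial with a blue screw cap, standing upright on the worktop; 27 mm in diameter over the body, 57 mm tall, cap 23 to 25 mm wide from 44 mm up, about 25 g. Origin: centre of its underside; z up along the vial. The two blue-capped vials are alike, equal in weight and interchangeable.
- blue_vial_2: glass sample vial with a blue screw cap, standing upright on the worktop; 27 mm in diameter over the body, 57 mm tall, cap 23 to 25 mm wide from 44 mm up, about 25 g. Origin: centre of its underside; z up along the vial. The two blue-capped vials are alike, equal in weight and interchangeable.
- green_vial_1: glass sample vial with a green screw cap, standing upright on the worktop; 27 mm in diameter over the body, 57 mm tall, cap 23 to 25 mm wide from 44 mm up, about 25 g. Origin: centre of its underside; z up along the vial. The two green-capped vials are alike, equal in weight and interchangeable.
- green_vial_2: glass sample vial with a green screw cap, standing upright on the worktop; 27 mm in diameter over the body, 57 mm tall, cap 23 to 25 mm wide from 44 mm up, about 25 g. Origin: centre of its underside; z up along the vial. The two green-capped vials are alike, equal in weight and interchangeable.
- white_vial: glass sample vial with a white screw cap, standing upright on the worktop; 27 mm in diameter over the body, 57 mm tall, cap 23 to 25 mm wide from 44 mm up, about 25 g. Origin: centre of its underside; z up along the vial. Not part of this run: it stays where it stands.
- black_vial: glass sample vial with a black screw cap, standing upright on the worktop; 27 mm in diameter over the body, 57 mm tall, cap 23 to 25 mm wide from 44 mm up, about 25 g. Origin: centre of its underside; z up along the vial. Not part of this run: it stays where it stands.
- bucket_1: round steel rotor bucket, empty at the start; faces bucket_3 across the hub. Origin on its axis at its swing pins, 48 mm above the worktop; x away from the hub, y along the pins. Rim 6 mm above the origin, 46 mm wide inside, narrowing over 8 mm to a 40 mm bore; inner floor 20 mm below the origin (a vial stands 31 mm out). All swing outwards if pushed and return when let go.
- bucket_2: round steel rotor bucket, empty at the start; faces bucket_4 across the hub. Origin on its axis at its swing pins, 48 mm above the worktop; x away from the hub, y along the pins. Rim 6 mm above the origin, 46 mm wide inside, narrowing over 8 mm to a 40 mm bore; inner floor 20 mm below the origin (a vial stands 31 mm out). Forks beside buckets end 4 mm, hub nut 20 mm above it.
- bucket_3: round steel rotor bucket, empty at the start; faces bucket_1 across the hub. Origin on its axis at its swing pins, 48 mm above the worktop; x away from the hub, y along the pins. Rim 6 mm above the origin, 46 mm wide inside, narrowing over 8 mm to a 40 mm bore; inner floor 20 mm below the origin (a vial stands 31 mm out). Buckets 1-4 run counter-clockwise, 72 mm off the hub axis.
- bucket_4: round steel rotor bucket, empty at the start; faces bucket_2 across the hub. Origin on its axis at its swing pins, 48 mm above the worktop; x away from the hub, y along the pins. Rim 6 mm above the origin, 46 mm wide inside, narrowing over 8 mm to a 40 mm bore; inner floor 20 mm below the origin (a vial stands 31 mm out). The rotor is a fixed steel cross.
Not all that is in view belongs to the job. Leave any turquoise or yellow look-alike of the green_vial_2 alone.

How it is judged:
By the outcome, as a careful person would: the job done as asked, in the order asked, and still so for the second after the job is handed in, with the robot touching nothing.
It also fails if it takes over 112 s, if anything falls off the work surface, if the arm or the gripper's body presses on something with over 40 N, if the wrist force passes 120 N, or if a joint passes its speed limit or range.

## Working session

There is one attempt and no reset: what is moved stays moved. The work goes in short steps, Python scripts to look and compute and a shell command to move; the robot and the scene stay as the last step left them, time stands still between calls to the robot, and variables do not carry over. Pictures are saved under pics/ and viewed, about 12 in all and at most 16, crops included, and the job is handed in when it is done.

```bash
ls; mkdir -p pics; python3 - <<'E'
from workcell import sensors, vision, r
import cv2
s=sensors.state(); print(s)
for n in("scene","top"):
    c=vision.capture(n); cv2.imwrite(f"pics/{n}0.png",c["pixels"]); print(n,c["K"],c["k1"],c["R"],c["t"])
E
```

```text
pics
{'t': 0.0, 'joints': array([-1.12316284,  0.69002581, -0.19453308,  1.5663583 ,  0.15732669,
        0.90250819, -0.21511477]), 'joint_vel': array([ 8.49230330e-05,  7.57731291e-07, -7.97455602e-04, -1.70613316e-04,
        7.47608688e-05, -1.43096152e-03, -6.73068136e-04]), 'effort': array([-8.93894994e-04, -5.39596510e+01, -1.26700625e+00, -1.58543265e+01,
        9.04436165e-03,  9.38025245e-03,  8.01697610e-06]), 'tool_pos': array([0.25110393, 0.57161505, 0.23045465]), 'ee_rot': array([-1.24204304e-04,  2.05393052e-01,  9.78679104e-01, -9.43446532e-04]), 'ft_force': array([-0.18613258,  0.84301604,  1.05267474]), 'torque': array([ 0.01391077,  0.01718643, -0.01308242]), 'opening': 0.9991057240914925}
scene [[375.87739281   0.         320.34511564]
 [  0.         375.87739281 196.74619635]
 [  0.           0.           1.        ]] -0.024751092270478642 [[-0.77969018 -0.62594883  0.01647076]
 [-0.41115404  0.49194545 -0.76742559]
 [ 0.47226643 -0.60512621 -0.64092643]] [0.393516   0.27306144 0.61358472]
top [[407.6677649    0.         322.82232267]
 [  0.         407.6677649  202.82210415]
 [  0.           0.           1.        ]] -0.04915464330186561 [[-0.0301561  -0.99838416 -0.04816307]
 [-0.98861813  0.03689716 -0.14585197]
 [ 0.14739337  0.04321656 -0.98813335]] [0.01295562 0.52488102 0.83915331]
```

View pics/scene0.png

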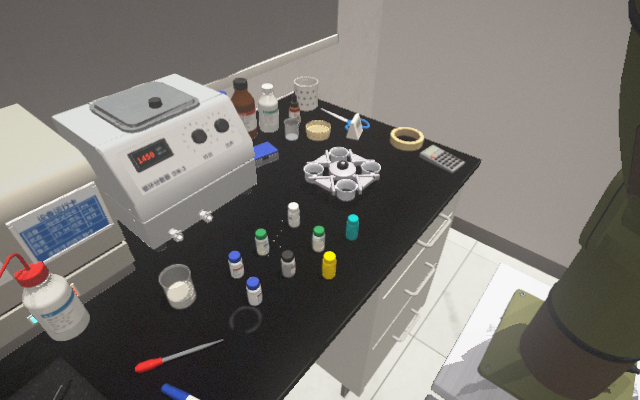

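View pics/top0.png

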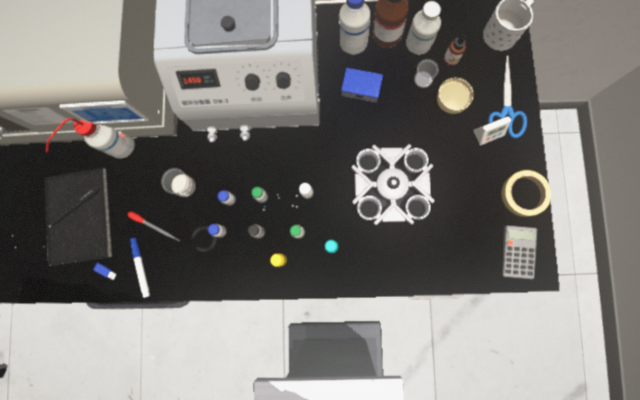

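The scene shows a rotor at about (393,183) in the top view. Its buckets are at (369,160), (415,160), (417,206) and (369,207). The job vials are blue (226,197) and (217,230), green (258,193) and (297,231). White (306,190) and black (257,231) stay, as do the turquoise and yellow decoys.

```bash
cat > h.py <<'E'
import numpy as np, cv2
from workcell import sensors, vision
def ray(c,uv):
    K=c["K"];d=((np.array(uv,float)-[K[0,2],K[1,2]])/[K[0,0],K[1,1]])
    x=d.copy()
    for _ in range(10): x=d/(1+c["k1"]*(x@x))
    R=np.array(c["R"]); return -R.T@np.array(c["t"]), R.T@np.array([x[0],x[1],1])
def onz(c,uv,z):
    o,v=ray(c,uv); return o+v*(z-o[2])/v[2]
def proj(c,X):
    p=np.array(c["R"])@np.array(X)+np.array(c["t"]); x=p[:2]/p[2]; x=x*(1+c["k1"]*(x@x)); return x*[c["K"][0,0],c["K"][1,1]]+c["K"][:2,2]
HS={"blue":(110,130),"green":(50,78),"turq":(82,100),"yellow":(20,34)}
def blobs(img,name,amin=20,s=90,v=60):
    h=cv2.cvtColor(img,cv2.COLOR_BGR2HSV); a,b=HS[name]
    m=cv2.inRange(h,(a,s,v),(b,255,255))
    n,l,st,ce=cv2.connectedComponentsWithStats(m)
    return [(ce[i],st[i]) for i in range(1,n) if st[i,4]>=amin]
E
python3 - <<'E'
from h import *
np.set_printoptions(precision=4,suppress=True)
c=vision.capture("top"); print("cam",-c["R"].T@c["t"])
for n in HS:
    for ce,st in blobs(c["pixels"],n,40): print(n,ce,st,onz(c,ce,.052))
for n,uv in dict(white=(306,189),black=(257,230)).items(): print(n,onz(c,uv,.055))
for uv in((393,183),(369,160),(415,160),(417,206),(369,207)): print(onz(c,uv,.054))
im=c["pixels"][135:235,340:445]; cv2.imwrite("pics/rot.png",cv2.resize(im,None,fx=5.5,fy=5.5,interpolation=cv2.INTER_CUBIC))
E
```

```text
cam [ 0.3956 -0.0427  0.9064]
blue [355.2078   2.2597] [348   0  15   7  77] [ 0.9881 -0.0943  0.052 ]
blue [361.8131  82.1444] [341  67  43  31 990] [ 0.7903 -0.1     0.052 ]
blue [222.0385 195.0962] [217 190  11  11 104] [0.548  0.2119 0.052 ]
blue [212.4679 228.8807] [207 223  12  12 109] [0.4756 0.2323 0.052 ]
blue [134.3728 247.1598] [129 237  13  21 169] [0.4415 0.4047 0.052 ]
blue [101.1686 269.4012] [ 93 262  19  16 172] [0.3955 0.4784 0.052 ]
green [255.9216 191.3431] [251 186  11  11 102] [0.5534 0.1378 0.052 ]
green [294.3085 229.9043] [289 224  11  12  94] [0.4676 0.0566 0.052 ]
turq [330.9724 245.9779] [324 239  15  15 181] [ 0.4314 -0.0196  0.052 ]
yellow [277.9193 259.704 ] [269 253  19  15 223] [0.4063 0.0923 0.052 ]
white [0.5537 0.0295 0.055 ]
black [0.4698 0.1354 0.055 ]
[ 0.5596 -0.1553  0.054 ]
[ 0.6116 -0.1071  0.054 ]
[ 0.6077 -0.2048  0.054 ]
[ 0.5087 -0.2027  0.054 ]
[ 0.5103 -0.1023  0.054 ]
```

View pics/rot.png

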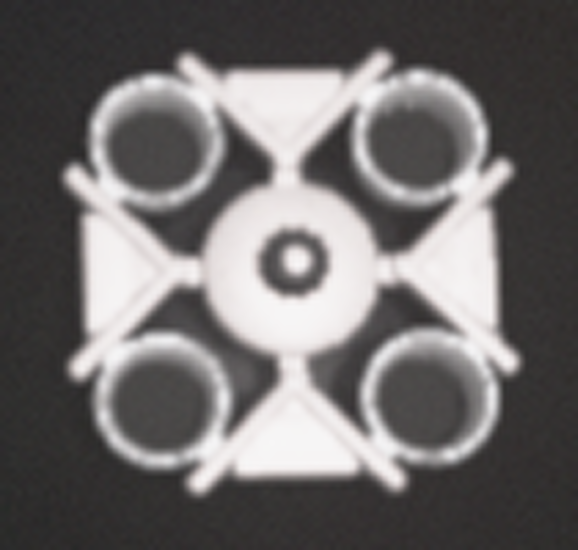

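```bash
python3 - <<'E'
from h import *
np.set_printoptions(precision=4,suppress=True)
c=vision.capture("top")
B=np.array([onz(c,uv,.054) for uv in((368.05,160.1),(416.2,159.7),(417.8,206.8),(369.1,207.2))])
m=B.mean(0);print(m);
for b in B: print(b,np.linalg.norm(b-m),np.degrees(np.arctan2(*(b-m)[1::-1])))
from scipy.spatial.transform import Rotation as R
s=sensors.state(); print(s["t"]); q=s["ee_rot"]; M=R.from_quat(q,scalar_first=True).as_matrix(); print(M)
E
python3 -m crank '0.05 -0.05 0.0 0 0 -10.5;0.1 -0.1 0.0 0 0 -21;0.12 -0.15 0 0 0 -21;0.15 -0.2 0 0 0 -21;0.18 -0.25 0 0 0 -21;0.22 -0.3 0 0 0 -21;0.26 -0.36 0 0 0 -21;0.26 -0.36 0 0 0 -21' 0.4 40
```

```text
[ 0.5591 -0.1548  0.054 ]
[ 0.6115 -0.105   0.054 ] 0.07225226971471213 43.51416571910121
[ 0.6082 -0.2074  0.054 ] 0.07197887137517382 -46.985352947737915
[ 0.5069 -0.2042  0.054 ] 0.07189661842909334 -136.56537430946761
[ 0.5098 -0.1025  0.054 ] 0.07187684042379251 133.29750226597045
0.2
[[-0.9156  0.402  -0.0004]
 [ 0.402   0.9156 -0.001 ]
 [-0.     -0.0011 -1.    ]]
t: 1.2
tool_pos: [0.514, 0.2057, 0.2306]
ee_rot: [0.001, 0.385, 0.923, -0.002]
ft_force: [-0.0, 1.4, 0.2]
opening: 0.603
```

```bash
cat > w.py <<'E'
from h import *
import sys
np.set_printoptions(precision=4,suppress=True)
c=vision.capture("wrist"); cv2.imwrite(f"pics/{sys.argv[1]}.png",c["pixels"]); s=sensors.state()
print(s["tool_pos"],s["opening"],"cam",-c["R"].T@c["t"])
for n in("blue","green"):
    for ce,st in blobs(c["pixels"],n,150): print(n,ce,st,onz(c,ce,.052), (onz(c,ce,.052)-s["tool_pos"])[:2])
E
python3 w.py w1
```

```text
[0.5134 0.2072 0.2306] 0.6004676689943748 cam [0.4618 0.2582 0.3721]
blue [311.308  130.7862] [300 119  23  24 435] [0.4746 0.2302 0.052 ] [-0.0389  0.023 ]
blue [348.8314 196.369 ] [338 185  24  24 439] [0.547  0.2102 0.052 ] [0.0336 0.003 ]
green [190.3718 244.5953] [179 233  24  24 425] [0.4661 0.0545 0.052 ] [-0.0473 -0.1527]
green [301.4218 247.0471] [290 236  23  23 403] [0.5517 0.136  0.052 ] [ 0.0383 -0.0712]
```

View pics/w1.png

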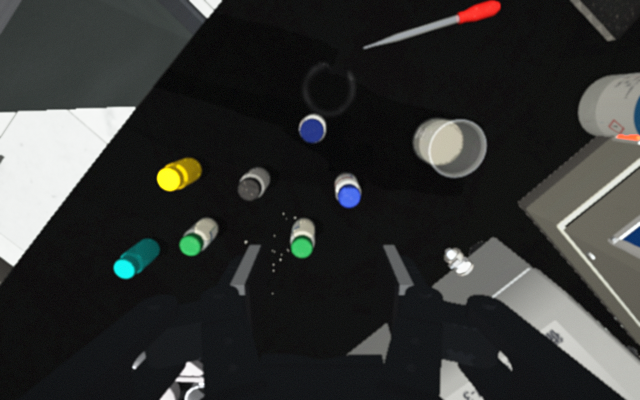

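The wrist view shows the four job vials standing apart, and it agrees with the top view within 2 mm. Next I pick blue_vial_1.

```bash
python3 -m crank '0.034 0.004 0 0 0 0;0.034 0.004 -0.06 0 0 0;0.034 0.004 -0.11 0 0 0;0.034 0.004 -0.15 0 0 0;0.034 0.004 -0.18 0 0 0;0.034 0.004 -0.2 0 0 0;0.034 0.004 -0.2 0 0 0;0.034 0.004 -0.2 0 0 0'; python3 w.py w2
```

```text
t: 2.25
tool_pos: [0.5481, 0.212, 0.0316]
ee_rot: [0.001, 0.383, 0.924, -0.001]
ft_force: [0.5, 0.5, -0.1]
opening: 0.602
[0.5483 0.2119 0.0319] 0.5956787031143764 cam [0.4956 0.2641 0.1732]
blue [214.1499 123.1695] [ 181   90   69   68 3575] [0.4739 0.231  0.052 ] [-0.0744  0.0191]
blue [317.382 282.923] [ 289  253   58   59 2636] [0.5459 0.2111 0.052 ] [-0.0024 -0.0008]
green [  2.8315 372.9045] [  0 358   8  30 178] [0.4751 0.0701 0.052 ] [-0.0732 -0.1417]
green [197.0711 384.8707] [187 364  19  36 464] [0.5443 0.1325 0.052 ] [-0.004  -0.0794]
```

View pics/w2.png

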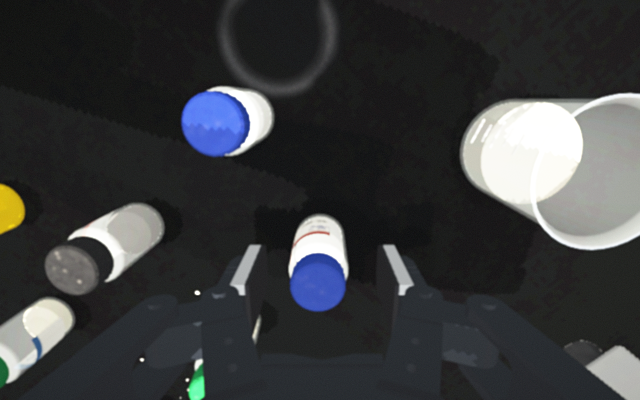

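The vial (cap at 318,283) is centred between the fingers, so I close and lift.

```bash
python3 -m crank '0 0 0 0 0 0;0 0 0 0 0 0;0 0 0 0 0 0;0 0 0 0 0 0;0 0 0 0 0 0;0 0 0 0 0 0;0 0 0 0 0 0;0 0 0 0 0 0' 1 40
python3 -m crank '0 0 0.01 0 0 0;0 0 0.03 0 0 0;0 0 0.07 0 0 0;0 0 0.11 0 0 0;0 0 0.13 0 0 0;0 0 0.13 0 0 0'; python3 w.py w3
```

```text
t: 3.3
tool_pos: [0.5491, 0.2121, 0.0331]
ee_rot: [0.002, 0.384, 0.923, 0.0]
ft_force: [-0.2, -0.7, 7.3]
opening: 0.283
t: 4.05
tool_pos: [0.5502, 0.2125, 0.1651]
ee_rot: [0.004, 0.384, 0.923, 0.002]
ft_force: [-0.6, 0.0, -0.6]
opening: 0.285
[0.5493 0.2121 0.1637] 0.28774460302850446 cam [0.4969 0.2643 0.3065]
blue [265.4897 109.3402] [250  94  32  32 776] [0.4737 0.2304 0.052 ] [-0.0756  0.0183]
blue [323.2454 280.0882] [ 295  251   57   58 2596] [0.6059 0.159  0.052 ] [ 0.0566 -0.0532]
green [121.8277 254.1737] [106 240  33  30 737] [0.4662 0.0552 0.052 ] [-0.0831 -0.157 ]
green [256.7686 255.7203] [245 243  28  29 497] [0.5491 0.1358 0.052 ] [-0.0002 -0.0763]
```

View pics/w3.png

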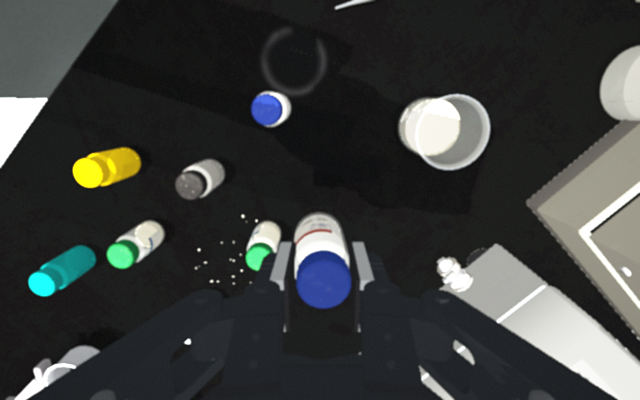

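Held by the cap (opening 24 mm), upright. Carrying it to bucket A (0.6115, -0.105).

```bash
python3 -m crank '0.006 -0.03 0 0 0 0;0.016 -0.08 0 0 0 0;0.026 -0.13 0 0 0 0;0.036 -0.18 0 0 0 0;0.045 -0.23 0 0 0 0;0.055 -0.28 0 0 0 0;0.062 -0.317 0 0 0 0;0.062 -0.317 0 0 0 0'; python3 -m crank '0.0 0 -0.01 0 0 0;0.0 0 -0.02 0 0 0;0 0 -0.03 0 0 0;0 0 -0.03 0 0 0';python3 w.py w4
```

```text
t: 5.1
tool_pos: [0.6101, -0.1103, 0.1619]
ee_rot: [0.002, 0.387, 0.922, -0.001]
ft_force: [-0.1, -0.2, -0.7]
opening: 0.284
t: 5.6
tool_pos: [0.6093, -0.1093, 0.1306]
ee_rot: [0.001, 0.386, 0.922, -0.001]
ft_force: [-0.2, 0.5, 0.2]
opening: 0.29
[ 0.6098 -0.1096  0.1313] 0.2854686705127173 cam [ 0.5574 -0.0568  0.2722]
blue [323.1287 279.6654] [ 296  251   55   58 2534] [ 0.6489 -0.1488  0.052 ] [ 0.0391 -0.0392]
blue [510.9449 315.5967] [ 478  290   62   54 1614] [ 0.7774 -0.0681  0.052 ] [0.1675 0.0415]
blue [462.986  351.2737] [452 339  23  26 285] [ 0.7772 -0.116   0.052 ] [ 0.1674 -0.0064]
```

View pics/w4.png

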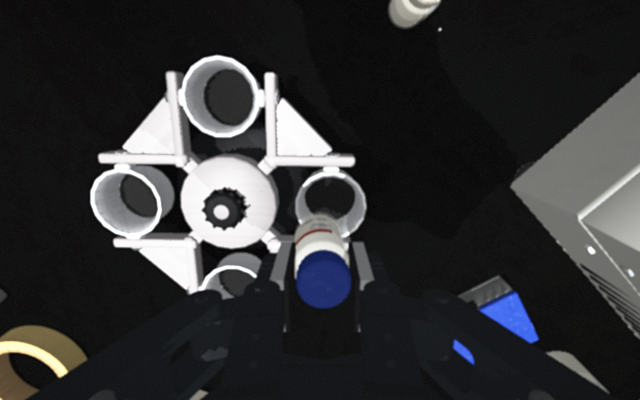

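```bash
python3 - <<'E'
from h import *
c=vision.capture("wrist")
for uv in((331,204),(221,96.5),(126,202)): print(uv,onz(c,uv,.054).round(4))
E
```

```text
(331, 204) [ 0.6112 -0.1024  0.054 ]
(221, 96.5) [ 0.5106 -0.1007  0.054 ]
(126, 202) [ 0.5078 -0.2022  0.054 ]
```

```bash
python3 -m crank '0.002 0.006 0 0 0 0;0.002 0.006 -0.015 0 0 0;0.002 0.006 -0.03 0 0 0;0.002 0.006 -0.045 0 0 0;0.002 0.006 -0.055 0 0 0;0.002 0.006 -0.06 0 0 0;0.002 0.006 -0.065 0 0 0;0.002 0.006 -0.067 0 0 0';python3 w.py w5
```

```text
t: 6.7
tool_pos: [0.6124, -0.1038, 0.0647]
ee_rot: [0.002, 0.387, 0.922, -0.001]
ft_force: [-0.6, 0.5, 0.1]
opening: 0.287
[ 0.6123 -0.1038  0.0647] 0.28250712530822714 cam [ 0.5601 -0.0512  0.2062]
blue [323.133 279.201] [ 296  251   55   58 2482] [ 0.6244 -0.1156  0.052 ] [ 0.0121 -0.0118]
blue [557.7073 355.2683] [544 345  27  24 287] [ 0.7577 -0.0561  0.052 ] [0.1454 0.0477]
```

View pics/w5.png

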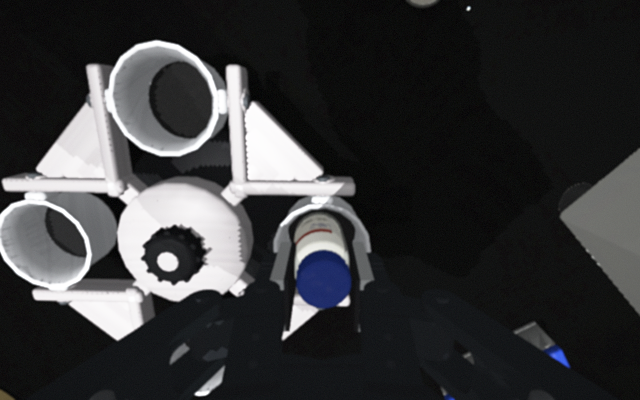

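The vial is inside the bucket, clear of the rim. I lower it the last few mm and watch the force.

```bash
python3 -m crank '0 0 -0.002 0 0 0;0 0 -0.003 0 0 0;0 0 -0.004 0 0 0;0 0 -0.005 0 0 0;0 0 -0.005 0 0 0'
```

```text
t: 7.38
tool_pos: [0.6127, -0.1042, 0.0611]
ee_rot: [0.003, 0.387, 0.922, -0.001]
ft_force: [-1.4, -0.7, 8.5]
opening: 0.286
```

```bash
python3 -m crank '0 0 0.001 0 0 0;0 0 0.001 0 0 0;0 0 0.001 0 0 0;0 0 0.001 0 0 0' 0.4; python3 -m crank '0 0 0.01 0 0 0;0 0 0.03 0 0 0;0 0 0.06 0 0 0;0 0 0.1 0 0 0;-0.02 0.05 0.11 0 0 0;-0.04 0.1 0.11 0 0 0;-0.06 0.15 0.11 0 0 0;-0.06 0.15 0.11 0 0 0'; python3 w.py w6
```

```text
t: 7.88
tool_pos: [0.6126, -0.1041, 0.0619]
ee_rot: [0.002, 0.387, 0.922, -0.001]
ft_force: [-0.0, -0.0, 0.5]
opening: 0.602
t: 8.88
tool_pos: [0.551, 0.0521, 0.1727]
ee_rot: [0.001, 0.383, 0.924, 0.0]
ft_force: [-0.0, -0.4, -0.6]
opening: 0.599
[0.5521 0.0485 0.1726] 0.5970067474469103 cam [0.4982 0.1039 0.3143]
green [246.1389 115.8091] [231 101  32  31 749] [0.4657 0.0545 0.052 ] [-0.0864  0.006 ]
green [399.6952 119.3174] [385 105  30  30 712] [0.5517 0.1368 0.052 ] [-0.0005  0.0883]
```

View pics/w6.png

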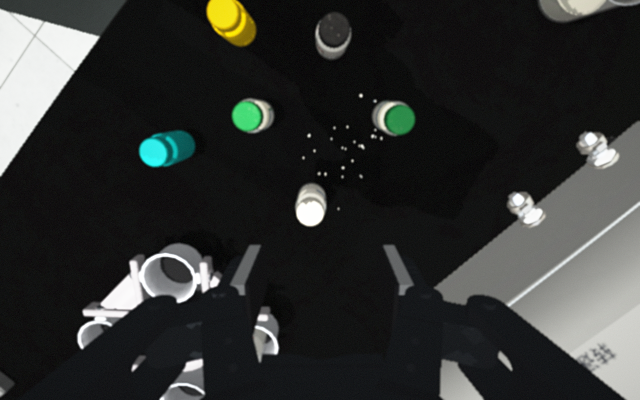

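Vial 1 was released cleanly, and the rest stand undisturbed in this view. Next is green_vial_2, cap at (246,116).

```bash
python3 -m crank '-0.04 0.003 0 0 0 0;-0.085 0.0065 0 0 0 0;-0.085 0.0065 -0.04 0 0 0;-0.085 0.0065 -0.08 0 0 0;-0.085 0.0065 -0.11 0 0 0;-0.085 0.0065 -0.13 0 0 0;-0.085 0.0065 -0.14 0 0 0;-0.085 0.0065 -0.14 0 0 0'; python3 w.py w7
```

```text
t: 9.93
tool_pos: [0.4675, 0.0542, 0.0325]
ee_rot: [0.003, 0.385, 0.923, -0.001]
ft_force: [-0.2, 0.3, 0.2]
opening: 0.602
[0.4677 0.0544 0.033 ] 0.5989599472833276 cam [0.4149 0.1067 0.1738]
green [322.2708 279.366 ] [ 295  251   56   58 2552] [0.4659 0.0556 0.052 ] [-0.0018  0.0011]
green [595.3906 280.8586] [ 561  253   69   57 2970] [0.5497 0.1365 0.052 ] [0.082  0.0821]
```

```bash
python3 -m crank '0 0 0 0 0 0;0 0 0 0 0 0;0 0 0 0 0 0;0 0 0 0 0 0;0 0 0 0 0 0;0 0 0 0 0 0;0 0 0 0 0 0' 1 40
python3 -m crank '0 0 0.01 0 0 0;0 0 0.03 0 0 0;0 0 0.07 0 0 0;0 0 0.11 0 0 0;0 0 0.13 0 0 0;0 0 0.13 0 0 0'
python3 - <<'E'
from h import *
s=sensors.state();print((np.array([.510,-.1015,.131])-s["tool_pos"]).round(4),s["tool_pos"])
E
```

```text
t: 10.85
tool_pos: [0.4684, 0.0543, 0.0339]
ee_rot: [0.004, 0.385, 0.923, -0.0]
ft_force: [-0.5, -1.1, 5.0]
opening: 0.285
t: 11.6
tool_pos: [0.4693, 0.0544, 0.1659]
ee_rot: [0.005, 0.385, 0.923, 0.001]
ft_force: [-0.2, 0.0, 0.3]
opening: 0.28
[ 0.0407 -0.1559 -0.0349] [0.46931729 0.05435757 0.16586914]
```

```bash
python3 -m crank '0.008 -0.03 0 0 0 0;0.02 -0.08 0 0 0 0;0.033 -0.125 0 0 0 0;0.041 -0.156 0 0 0 0;0.041 -0.156 0 0 0 0;0.041 -0.156 -0.02 0 0 0;0.041 -0.156 -0.035 0 0 0;0.041 -0.156 -0.035 0 0 0'; python3 w.py w8
```

```text
t: 12.6
tool_pos: [0.509, -0.1006, 0.1296]
ee_rot: [0.004, 0.385, 0.923, 0.0]
ft_force: [0.1, 0.6, 0.0]
opening: 0.288
[ 0.5097 -0.1008  0.1303] 0.2867182258484552 cam [ 0.4559 -0.0485  0.2708]
green [321.7753 275.8832] [ 295  247   54   57 2372] [ 0.546  -0.1379  0.052 ] [ 0.0363 -0.0371]
```

View pics/w8.png

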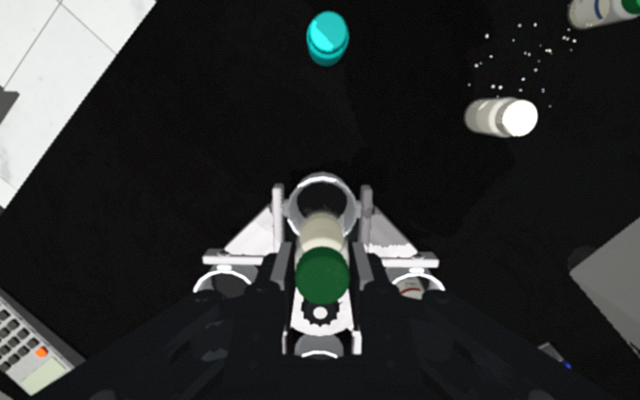

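The held vial lines up with the near bucket (rim centre about 321,209), so I lower it.

```bash
python3 -m crank '0.0005 -0.001 -0.015 0 0 0;0.0005 -0.001 -0.03 0 0 0;0.0005 -0.001 -0.045 0 0 0;0.0005 -0.001 -0.055 0 0 0;0.0005 -0.001 -0.06 0 0 0;0.0005 -0.001 -0.064 0 0 0;0.0005 -0.001 -0.066 0 0 0;0.0005 -0.001 -0.068 0 0 0'; python3 -m crank '0 0 -0.002 0 0 0;0 0 -0.003 0 0 0;0 0 -0.003 0 0 0'
```

```text
t: 13.65
tool_pos: [0.5104, -0.1019, 0.0624]
ee_rot: [0.005, 0.385, 0.923, 0.001]
ft_force: [-0.3, 0.5, -0.7]
opening: 0.284
t: 14.02
tool_pos: [0.5112, -0.1025, 0.0617]
ee_rot: [0.006, 0.385, 0.923, 0.001]
ft_force: [-2.5, 0.3, 20.2]
opening: 0.285
```

```bash
python3 -m crank '0 0 0.001 0 0 0;0 0 0.001 0 0 0;0 0 0.001 0 0 0;0 0 0.001 0 0 0' 0.4; python3 -m crank '0 0 0.01 0 0 0;0 0 0.03 0 0 0;0 0 0.06 0 0 0;0 0 0.1 0 0 0;0.01 0.05 0.11 0.2 0.7 0;0.02 0.1 0.11 0.2 0.7 0;0.03 0.16 0.11 0.2 0.7 0;0.04 0.2 0.11 0.2 0.7 0'; python3 -m crank '0 0 0 0 0 0;0 0 0 0 0 0'; python3 w.py w9
```

```text
t: 14.52
tool_pos: [0.511, -0.1025, 0.0624]
ee_rot: [0.006, 0.385, 0.923, 0.001]
ft_force: [0.7, 1.1, 0.2]
opening: 0.598
t: 15.52
tool_pos: [0.551, 0.1012, 0.1732]
ee_rot: [-0.0, 0.384, 0.923, 0.001]
ft_force: [0.5, -0.3, 0.3]
opening: 0.6
t: 15.78
tool_pos: [0.5506, 0.1005, 0.1734]
ee_rot: [-0.0, 0.384, 0.923, 0.0]
ft_force: [0.8, -1.3, -0.3]
opening: 0.603
[0.5506 0.0994 0.1733] 0.6023261207473991 cam [0.4985 0.1521 0.3153]
blue [375.0943   5.2075] [361   0  31  14 318] [0.479  0.2259 0.052 ] [-0.0716  0.1264]
green [354.7765 163.5868] [341 150  29  28 622] [0.5518 0.1366 0.052 ] [0.0012 0.0372]
```

View pics/w9.png

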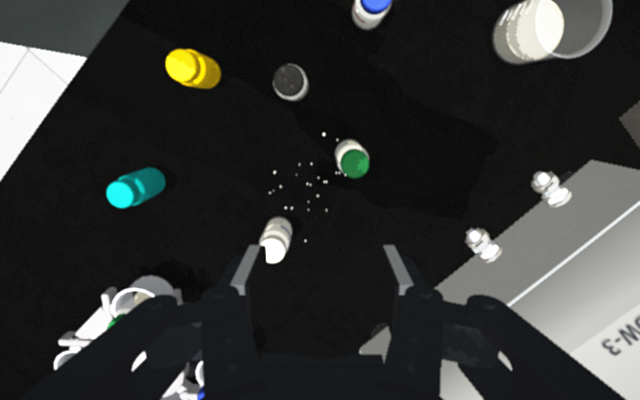

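The second vial was left in its bucket. Next is green_vial_1, cap at (355,163).

```bash
python3 -m crank '0.002 0.0375 0 0 0 0;0.002 0.0375 -0.02 0 0 0;0.002 0.0375 -0.06 0 0 0;0.002 0.0375 -0.1 0 0 0;0.002 0.0375 -0.125 0 0 0;0.002 0.0375 -0.14 0 0 0;0.002 0.0375 -0.14 0 0 0;0.002 0.0375 -0.14 0 0 0'; python3 w.py w10
```

```text
t: 16.82
tool_pos: [0.5534, 0.1367, 0.0343]
ee_rot: [0.0, 0.385, 0.923, 0.0]
ft_force: [0.2, 0.1, 0.2]
opening: 0.603
[0.5535 0.1369 0.0345] 0.5998063292477247 cam [0.5012 0.1885 0.176 ]
green [319.251  277.4519] [ 291  249   57   57 2534] [0.5511 0.1369 0.052 ] [-0.0024  0.0001]
```

```bash
python3 -m crank '0 0 -0.001 0 0 0;0 0 -0.001 0 0 0;0 0 -0.001 0 0 0;0 0 -0.001 0 0 0;0 0 -0.001 0 0 0;0 0 -0.001 0 0 0;0 0 -0.001 0 0 0' 1 40
python3 -m crank '0 0 0.01 0 0 0;0 0 0.03 0 0 0;0 0 0.07 0 0 0;0 0 0.11 0 0 0;0 0 0.13 0 0 0;0 0 0.13 0 0 0'
python3 - <<'E'
from h import *
s=sensors.state();print((np.array([.608,-.206,.165])-s["tool_pos"]).round(4),s["tool_pos"])
E
```

```text
t: 17.75
tool_pos: [0.5541, 0.1369, 0.0345]
ee_rot: [0.001, 0.385, 0.923, 0.001]
ft_force: [0.2, -0.8, 5.6]
opening: 0.286
t: 18.5
tool_pos: [0.5552, 0.1372, 0.1665]
ee_rot: [0.003, 0.385, 0.923, 0.002]
ft_force: [0.5, -0.5, -0.8]
opening: 0.281
[ 0.0528 -0.3432 -0.0015] [0.55524661 0.1372405  0.16651725]
```

```bash
python3 -m crank '0.005 -0.03 0 0 0 0;0.012 -0.08 0 0 0 0;0.02 -0.13 0 0 0 0;0.028 -0.18 0 0 0 0;0.036 -0.235 0 0 0 0;0.044 -0.29 0 0 0 0;0.053 -0.343 0 0 0 0;0.053 -0.343 0 0 0 0'; python3 -m crank '0.0 -0.002 -0.01 0 0 0;0.0 -0.002 -0.02 0 0 0;0 -0.002 -0.035 0 0 0;0 -0.002 -0.035 0 0 0';python3 w.py w11
```

```text
t: 19.5
tool_pos: [0.6066, -0.2133, 0.1648]
ee_rot: [0.003, 0.389, 0.921, -0.0]
ft_force: [-0.8, 0.6, 0.7]
opening: 0.282
t: 20.0
tool_pos: [0.6054, -0.2139, 0.1279]
ee_rot: [0.001, 0.388, 0.922, -0.0]
ft_force: [0.1, 0.5, 0.2]
opening: 0.285
[ 0.6061 -0.2143  0.1288] 0.2870032965665214 cam [ 0.5536 -0.1615  0.2695]
blue [463.6482  98.992 ] [ 441   78   45   43 1495] [ 0.6175 -0.0978  0.052 ] [0.0113 0.1165]
blue [587.1275 262.3569] [ 527  211  113  103 6682] [ 0.775  -0.1054  0.052 ] [0.1689 0.1088]
green [323.1971 276.3397] [ 296  248   55   57 2446] [ 0.6419 -0.2502  0.052 ] [ 0.0357 -0.0359]
```

View pics/w11.png

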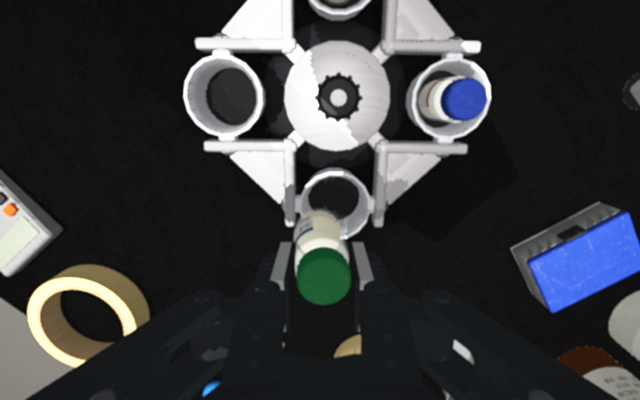

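```bash
python3 - <<'E'
from h import *
c=vision.capture("wrist"); print(sensors.state()["tool_pos"])
for uv in((336,203.5),(224,96),(451,97)): print(uv,onz(c,uv,.054).round(4))
E
```

```text
[ 0.60662951 -0.21465999  0.1295025 ]
(336, 203.5) [ 0.6092 -0.2038  0.054 ]
(224, 96) [ 0.5088 -0.2028  0.054 ]
(451, 97) [ 0.6114 -0.1034  0.054 ]
```

```bash
python3 -m crank '0.002 0.009 0 0 0 0;0.002 0.009 -0.01 0 0 0;0.002 0.009 -0.025 0 0 0;0.002 0.009 -0.04 0 0 0;0.002 0.009 -0.05 0 0 0;0.002 0.009 -0.058 0 0 0;0.002 0.009 -0.062 0 0 0;0.002 0.009 -0.065 0 0 0'; python3 -m crank '0 0 -0.002 0 0 0;0 0 -0.003 0 0 0;0 0 -0.004 0 0 0;0 0 -0.004 0 0 0'
```

```text
t: 21.1
tool_pos: [0.6089, -0.2057, 0.0645]
ee_rot: [0.003, 0.389, 0.921, 0.0]
ft_force: [-0.1, -0.7, 0.0]
opening: 0.283
t: 21.6
tool_pos: [0.6095, -0.2061, 0.0624]
ee_rot: [0.003, 0.389, 0.921, -0.0]
ft_force: [-2.1, 0.1, 9.7]
opening: 0.283
```

```bash
python3 -m crank '0 0 0.001 0 0 0;0 0 0.001 0 0 0;0 0 0.001 0 0 0;0 0 0.001 0 0 0' 0.4; python3 -m crank '0 0 0.01 0 0 0;0 0 0.03 0 0 0;0 0 0.06 0 0 0;0 0 0.1 0 0 0;-0.015 0.05 0.11 0.1 0.3 0;-0.03 0.1 0.11 0.1 0.3 0;-0.045 0.15 0.11 0.1 0.3 0;-0.06 0.2 0.11 0.1 0.3 0'; python3 -m crank '-0.02 0.06 0 0 0 0;-0.035 0.12 0 0 0 0;-0.05 0.17 0 0 0 0;-0.06 0.2 0 0 0 0;-0.06 0.2 0 0 0 0;-0.06 0.2 0 0 0 0'; python3 w.py w12
```

```text
t: 22.1
tool_pos: [0.6093, -0.206, 0.0631]
ee_rot: [0.003, 0.389, 0.921, -0.0]
ft_force: [-0.6, -0.9, 0.6]
opening: 0.598
t: 23.1
tool_pos: [0.5495, -0.0044, 0.1749]
ee_rot: [0.002, 0.389, 0.921, 0.0]
ft_force: [0.3, -0.0, 0.3]
opening: 0.603
t: 23.85
tool_pos: [0.4902, 0.1947, 0.1758]
ee_rot: [0.002, 0.389, 0.921, 0.0]
ft_force: [-0.1, -0.7, -0.0]
opening: 0.598
[0.4903 0.194  0.1756] 0.5957465168328923 cam [0.4379 0.2472 0.3172]
blue [339.3563 147.5457] [326 134  28  28 623] [0.4746 0.2308 0.052 ] [-0.0156  0.0368]
```

```bash
python3 -m crank '-0.014 0.037 0 0 0 0;-0.014 0.037 -0.02 0 0 0;-0.014 0.037 -0.06 0 0 0;-0.014 0.037 -0.1 0 0 0;-0.014 0.037 -0.125 0 0 0;-0.014 0.037 -0.142 0 0 0;-0.014 0.037 -0.142 0 0 0;-0.014 0.037 -0.142 0 0 0'; python3 w.py w13
```

```text
t: 24.9
tool_pos: [0.4771, 0.2309, 0.0344]
ee_rot: [0.003, 0.39, 0.921, 0.001]
ft_force: [0.4, -0.5, 0.6]
opening: 0.603
[0.4771 0.2312 0.0346] 0.6034596009917796 cam [0.4247 0.2836 0.1758]
blue [318.1981 276.191 ] [ 290  247   57   58 2544] [0.4739 0.2314 0.052 ] [-0.0032  0.0002]
```

```bash
python3 -m crank '-0.001 0 -0.001 0 0 0;-0.001 0 -0.001 0 0 0;-0.001 0 -0.001 0 0 0;-0.001 0 -0.001 0 0 0;-0.001 0 -0.001 0 0 0;-0.001 0 -0.001 0 0 0;-0.001 0 -0.001 0 0 0' 1 40
python3 -m crank '0 0 0.01 0 0 0;0 0 0.03 0 0 0;0 0 0.07 0 0 0;0 0 0.11 0 0 0;0 0 0.14 0 0 0;0 0 0.14 0 0 0'
python3 - <<'E'
from h import *
s=sensors.state();print((np.array([.508,-.2035,.165])-s["tool_pos"]).round(4),s["tool_pos"])
E
```

```text
t: 25.82
tool_pos: [0.4766, 0.2313, 0.0345]
ee_rot: [0.003, 0.39, 0.921, 0.001]
ft_force: [-1.8, 0.1, 5.9]
opening: 0.283
t: 26.58
tool_pos: [0.478, 0.232, 0.1772]
ee_rot: [0.005, 0.39, 0.921, 0.004]
ft_force: [-0.5, -0.3, -0.4]
opening: 0.287
[ 0.03   -0.4355 -0.0122] [0.47797258 0.23200112 0.1771551 ]
```

```bash
python3 -m crank '0.002 -0.03 0 0 0 0;0.005 -0.08 0 0 0 0;0.008 -0.13 0 0 0 0;0.012 -0.18 0 0 0 0;0.016 -0.23 0 0 0 0;0.019 -0.28 0 0 0 0;0.022 -0.32 0 0 0 0;0.022 -0.32 0 0 0 0'; python3 -m crank '0.002 -0.03 0 0 0 0;0.005 -0.07 0 0 0 0;0.008 -0.113 0 0 0 0;0.008 -0.113 0 0 0 0;0.008 -0.113 -0.025 0 0 0;0.008 -0.113 -0.045 0 0 0;0.008 -0.113 -0.045 0 0 0';python3 w.py w14
```

```text
t: 27.58
tool_pos: [0.4988, -0.0924, 0.1762]
ee_rot: [0.005, 0.394, 0.919, 0.002]
ft_force: [-0.0, 1.4, -1.9]
opening: 0.281
t: 28.45
tool_pos: [0.5057, -0.2028, 0.1297]
ee_rot: [0.002, 0.392, 0.92, 0.003]
ft_force: [-0.3, -0.1, 0.8]
opening: 0.284
[ 0.5065 -0.2034  0.1307] 0.2849677894504827 cam [ 0.4536 -0.1505  0.2713]
blue [546.1168 225.4757] [ 524  207   45   39 1318] [ 0.6317 -0.0994  0.052 ] [0.1251 0.1039]
blue [321.8735 277.2437] [ 295  249   55   57 2466] [ 0.5428 -0.2412  0.052 ] [ 0.0363 -0.0378]
blue [612.7144 341.8984] [ 578  302   62   76 2952] [ 0.7603 -0.1199  0.052 ] [0.2537 0.0835]
green [451.1553 104.2155] [ 430   84   42   42 1346] [ 0.5166 -0.0936  0.052 ] [0.01   0.1098]
```

View pics/w14.png

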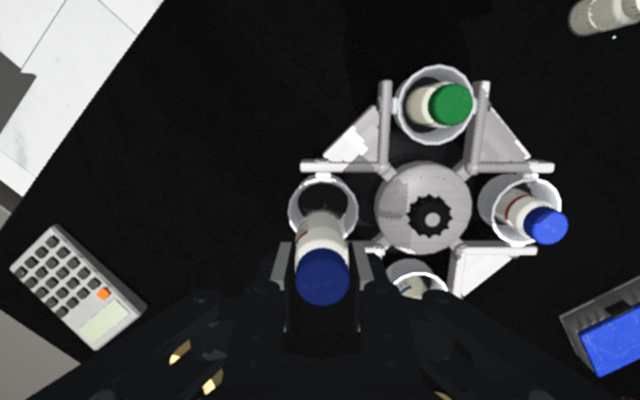

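The loaded green and blue vials stand in their buckets, and the last bucket's rim (323,206) lines up with the held vial. I lower it.

```bash
python3 -m crank '0.001 0 -0.01 0 0 0;0.001 0 -0.025 0 0 0;0.001 0 -0.04 0 0 0;0.001 0 -0.05 0 0 0;0.001 0 -0.058 0 0 0;0.001 0 -0.063 0 0 0;0.001 0 -0.066 0 0 0;0.001 0 -0.066 0 0 0'; python3 -m crank '0 0 -0.002 0 0 0;0 0 -0.003 0 0 0;0 0 -0.004 0 0 0;0 0 -0.004 0 0 0'
```

```text
t: 29.5
tool_pos: [0.5076, -0.2034, 0.0647]
ee_rot: [0.003, 0.393, 0.92, 0.003]
ft_force: [0.3, -0.2, 0.3]
opening: 0.282
t: 30.0
tool_pos: [0.5082, -0.204, 0.0623]
ee_rot: [0.005, 0.393, 0.92, 0.002]
ft_force: [-2.4, 0.1, 12.8]
opening: 0.288
```

```bash
python3 -m crank '0 0 0.001 0 0 0;0 0 0.001 0 0 0;0 0 0.001 0 0 0;0 0 0.001 0 0 0' 0.4; python3 -m crank '0 0 0.01 0 0 0;0 0 0.03 0 0 0;0 0 0.06 0 0 0;0 0 0.1 0 0 0;-0.01 0.05 0.14 0 0 0;-0.02 0.1 0.15 0 0 0;-0.03 0.15 0.15 0 0 0;-0.04 0.2 0.15 0 0 0'; python3 -m crank '-0.01 0.06 0 0 0 0;-0.02 0.12 0 0 0 0;-0.03 0.17 0 0 0 0;-0.03 0.17 0 0 0 0;-0.03 0.2 0 0 0 0;-0.03 0.2 0 0 0 0'
python3 - <<'E'
from h import *
a=vision.capture("top"); b=vision.capture("scene")
A=cv2.resize(a["pixels"][130:270,200:450],None,fx=3.2,fy=3.2,interpolation=cv2.INTER_CUBIC)[:300]
B=cv2.resize(b["pixels"][130:300,220:400],None,fx=3.2,fy=3.2,interpolation=cv2.INTER_CUBIC)
cv2.imwrite("pics/f1.png",cv2.resize(a["pixels"][130:270,200:450],None,fx=3.2,fy=3.2,interpolation=cv2.INTER_CUBIC)); cv2.imwrite("pics/f2.png",B)
for n in("blue","green"):
  for c in(a,b):
    for ce,st in blobs(c["pixels"],n,30): print(n,ce.round(1),st[4],onz(c,ce,.082).round(4))
E
```

```text
t: 30.5
tool_pos: [0.508, -0.2039, 0.0631]
ee_rot: [0.004, 0.393, 0.92, 0.002]
ft_force: [0.0, 0.5, 0.3]
opening: 0.601
t: 31.5
tool_pos: [0.4678, -0.0024, 0.2141]
ee_rot: [0.005, 0.393, 0.92, 0.003]
ft_force: [1.0, -0.1, 0.5]
opening: 0.6
t: 32.25
tool_pos: [0.4381, 0.199, 0.2145]
ee_rot: [0.005, 0.392, 0.92, 0.004]
ft_force: [-0.2, 0.5, 0.7]
opening: 0.6
blue [355.5   2.3] 78 [ 0.9672 -0.093   0.082 ]
blue [361.8  82.1] 988 [ 0.7765 -0.0979  0.082 ]
blue [369.7 157.5] 87 [ 0.6099 -0.1067  0.082 ]
blue [420.9 205.4] 95 [ 0.506  -0.2054  0.082 ]
blue [372.3 157.5] 66 [ 0.5045 -0.201   0.082 ]
blue [173.9 391.9] 291 [0.4053 0.434  0.082 ]
green [418.4 157.3] 81 [ 0.6062 -0.2068  0.082 ]
green [369.8 205.5] 88 [ 0.5094 -0.102   0.082 ]
green [340.1 143.2] 59 [ 0.6041 -0.203   0.082 ]
green [346.9 176.9] 65 [ 0.506  -0.0964  0.082 ]
```

View pics/f1.png

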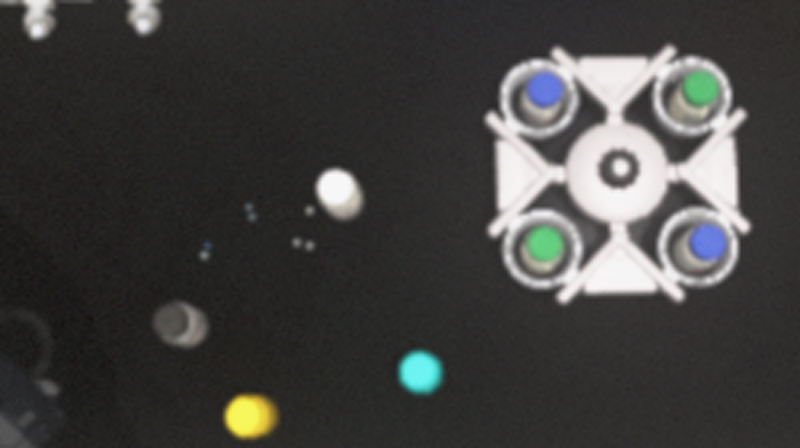

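View pics/f2.png

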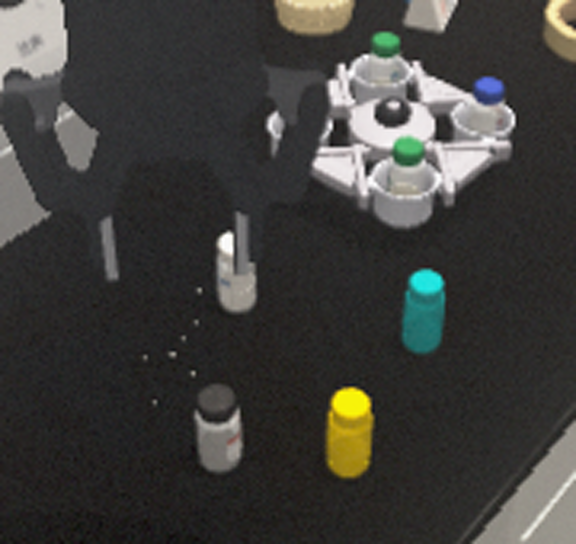

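All four caps lie within about 2 mm of their bucket centres, in opposite colour pairs. Every seating ended in floor contact at the expected height, and the white, black, turquoise and yellow vials are still standing. I hand in.

```bash
python3 -c "
from workcell import r
print(r.sign_off())"
```

```text
the job is handed in; nothing more can be done
None
```

The rotor is loaded and handed in at about 32 s of the 112 s allowed. The two blue-capped vials sit in one opposite pair of buckets and the two green-capped vials in the other.

- **Seating:** I lowered each vial until it touched the bucket floor, with 8 to 20 N at the wrist. Each stopped at the height expected for a vial standing on the floor (TCP z 61–62 mm). After release the gripper pulled away without catching.
- **Positions:** In the last top picture all four caps lie within about 2 mm of their bucket centres at the seated height. The scene camera puts the three caps it could see up to 6 mm off in y. I put that down to the cap sides counting in the blob, as the top view and both pictures look right.
- **Other vials:** The vials look upright and the buckets straight. The white, black, turquoise and yellow vials are still standing. The arm hid the fourth loaded vial (blue) in the final scene view, so I checked it only from the top.

No check failed.

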